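Tip a blank into the leaf jig and shut the leaf

TASK

Load the green drilling jig by pushing only, without picking the blank up: tip the standing aluminium blank over along the trough so that it lies with its red face up, push it along until its end is home against the jig's end stop, and then, with the blank home, push the yellow leaf over and down until it is fully shut. Leave everything else on the bench where it is.

Things in the scene. Friction and masses are not known exactly. Their poses are not given: they have to be found in the camera images.
- jig: Leaf jig fixed to the bench: dark steel base plate 210 (x) x 140 (y) x 10 mm, origin at the centre of its underside. On it (the bed) a trough 50 mm wide runs along x between two green rails 10 mm thick, 18 mm above the bed; open at the -x end (nearest the robot), end stop at the +x end. It stands in the left or right half of the bench, x axis within 0.45 rad of the robot's
- stop_face (a point): middle of the inner face of the green end stop (10 mm thick, top 44 mm above the bench), at jig x 95, y 0, 30 mm above the bench; axes as the jig's. The blank's end goes home against this face
- hinge_mid (a point): middle of the leaf's hinge axis, at jig x 60, y 60 mm, 57 mm above the bench; the axis runs along the jig's x. Two green hinge cheeks, 18 mm thick, top 64 mm above the bench, stand beside the leaf. The leaf's rest post (50 x 14 mm, top 52 mm above the bench) is at jig x 60, y -44
- leaf (a joint): yellow plate 50 mm wide (jig x 35 to 85), 105 mm long from hinge axis to free edge, 8 mm thick. Opening in rad: 0 shut, level across the trough towards -y, underside 53 mm above the bench (3 mm over a lying blank); 1.57 upright; 2.0 wide open, leaning to +y, away from the trough. Starts at 1.6 to 1.9. A stiff hinge (0.15 N m) keeps it where it is left
- leaf_edge (a point): middle of the leaf's free edge, 105 mm from the hinge axis, mid thickness
- blank: loose aluminium block 40 x 40 x 100 mm, 0.3 to 0.6 kg, one long face (its -x face) red and a red strip on the top end beside it. Origin at the centre of its foot, z along its length. Starts on end in the trough at jig x about -50, red face to the jig's -x. Pushed near the top of the red face it tips past about 22 degrees and falls along the trough, red face up, 15 to 40 mm short of the stop
- blank_mid (a point): centre of the blank
- red_face (a point): centre of the blank's red face, 20 mm from blank_mid
- blank_top (a point): centre of the blank's end that is uppermost at the start; the end that goes against the end stop
- tray: bystander: open steel tray of offcuts, 170 x 130 x 55 mm, fixed, in the other half of the bench from the jig; origin at the centre of its underside
- spare: bystander: loose block like the blank, 40 x 40 x 100 mm, but with a blue face, standing on the bench beyond the jig; origin at the centre of its foot; leave it standing
- oilcan: bystander: loose green oil bottle, diameter 54 mm, 130 mm high, origin at the centre of its foot
- tin: bystander: loose blue tin, diameter 70 mm, 70 mm high, origin at the centre of its foot
- centre: bystander: loose brass turned centre, diameter 44 mm, 65 mm high, origin at the centre of its foot
- hammer: bystander: loose hammer lying on the right of the bench
- wrench: bystander: loose wrench lying on the left of the bench
Things that resemble listed ones, but are neither listed nor needed, are in the scene too. What is shaped like the blank but pink or purple is not meant.

How it is judged:
By the outcome, as a careful person would: the job done as asked, in the order asked, and still so for the second after the job is handed in, with the robot touching nothing.
It also fails if it takes over 51 s, if anything falls off the work surface, if the arm or the gripper's body presses on something with over 40 N, if the wrist force passes 120 N, or if a joint passes its speed limit or range.

ROBOT

A 6-joint arm with a two-finger parallel gripper is mounted at the origin on the work surface. World frame = base frame: x ahead of the robot, y to its left, z up, the work surface at z = 0. Lengths are in m, angles in rad, forces in N, time in s.
With the tool pointing down it reaches from about 0.325 to 0.875 m from the base axis. Payload 4.4 kg.
Tool frame: the origin (TCP) lies at the very end of the fingers, on their centre line; the grasp point (between the pads) lies 19 mm behind it; z points along the fingers, y is the line along which they close (so a half turn about z gives the same grasp; the last joint's range is limited). The gripper opens to 85 mm and grips with 20 to 120 N. Pads are 22 mm wide; open, the fingers measure 114 mm over their backs; the gripper's body (76 mm by 85 mm) begins 54 mm behind the grasp point. The pads swing forward as they close: fully open they stand 13 mm farther back than shut.
Start: joints at [-1.288, 0.207, 1.542, -0, 1.393, -0.15], TCP at [0.241, -0.522, 0.231] pointing down, gripper open.
Joint ranges: [-2.73, 2.73], [-0.86, 2.22], [0.23, 2.46], [-1.11, 4.25], [0.08, 2.63], [-2.82, 2.82]. Speed limits (rad/s): [2.79, 2.79, 3.14, 3.14, 3.14, 3.14].

INTERFACE

Orientations are given as a unit quaternion [x, y, z, w].
In Python, from cell import env gives the robot as it stands.
- The arm moves only by the tool arm_command, never from a script. Its argument "increments" is a list of rows, each an object of numbers: "tx", "ty", "tz": the shift along the tool's x, y, z in cm; "wx", "wy", "wz": the turn, a rotation vector about the tool's x, y, z in rad; "grip": the opening in per cent of the stroke, from 0 (shut) to 100 (fully open). A call has 1 to 12 rows; each row is the pose to reach, as a shift and turn from the pose commanded when the call began, along the tool's axes at that moment; what a row does not reach only later rows make up. A row lasts 1/8 s, in which the tool goes at most 62.5 mm and 10.7 degrees, less where a joint would pass 70% of its speed; a pose out of reach is approached as far as the arm can. A call with a gripper value outside its range is refused whole. The fingers move at their own pace and stop on an object; "squeeze" is the grip in N (left out, the last holds). Time passes only in rows, so rows that repeat a pose let the fingers close. It gives the time, the measured TCP pose, the force, the opening and the grip force at its end, in the units of the state.
- env.get_state(): the state, without advancing time (a new reading comes with each control period).
- env.grab_frame(name): name is "scene" or "top" or "wrist"; returns a dict with "image" (480x640x3 uint8, red, green, blue), "vfov" (degrees; the focal length in pixels is half the picture's height over the tangent of half this angle, whatever the lens; pixels are square), "cx", "cy" (the principal point, pixels), "k1" (the pictures are not rectified: a ray, as slopes to the right and down, at radius r is drawn at 1 + k1 r^2 times it, then the intrinsics apply), "R" (3x3) and "t" (3): a world point X has camera coordinates R X + t; the wrist camera has in their place "T_tool_cam" (4x4, takes a point from camera to tool coordinates, whose origin is the TCP and whose axes are the flange's). Camera axes: x right, y down, z forward; pixel columns grow to the right and rows downward; lengths in m; the calibration is good to about 2 mm. A picture is of the moment at which its call begins: read the wrist's pose just before it. There is no depth.
- env.close_job(): hands the job in; it is judged then, once.
The state is a dict: "time": time; "joints": joint angles; "dq": joint speeds; "tau": joint torques, N m; "eef_pos": TCP position; "tcp_rot": TCP orientation; "wrist_force": force on the tool from outside, world axes, zero at the start; "moment": the same for the moment, N m; "gripper_width": finger opening in m; "grasp_force": force on a finger pad.
Only numpy, scipy, OpenCV 4.12 (cv2) and the standard library are available. Lean on these libraries where they do the work, as an engineer would, in place of code of your own. Each camera call takes 0.05 s, during which the arm holds its last target. There are 200 camera calls.

## Working session

There is one attempt and no reset: what is moved stays moved. The work goes in short steps, Python scripts to look and compute and a tool call to move; the robot and the scene stay as the last step left them, time stands still between calls to the robot, and variables do not carry over. Pictures are saved under pics/ and viewed, at most 10 in all, crops included, and the job is handed in when it is done.

Besides the shell and the picture viewer there is one more tool, called as name(argument=value, ...), one argument or row to a line, values as JSON. arm_command: Moves the arm, as the interface text tells. Its arguments: {"type":"object","properties":{"increments":{"type":"array"},"squeeze":{"type":"number"}},"required":["increments"]}

```bash
mkdir -p pics; ls; cat > h.py <<'E'
import numpy as np, cv2
from cell import env
def cam(f):
    h=f["image"].shape[0]; F=h/2/np.tan(np.radians(f["vfov"])/2)
    return F
def ray(f,u,v):
    F=cam(f); d=np.array([(u-f["cx"])/F,(v-f["cy"])/F]); s=d.copy()
    for _ in range(20): s=d/(1+f["k1"]*(s@s))
    R=np.array(f["R"]);t=np.array(f["t"])
    return -R.T@t, R.T@np.array([s[0],s[1],1])
def onplane(f,u,v,z):
    c,d=ray(f,u,v); return c+d*(z-c[2])/d[2]
def proj(f,X):
    p=np.array(f["R"])@X+np.array(f["t"]); s=p[:2]/p[2]; s=s*(1+f["k1"]*(s@s)); return s*cam(f)+[f["cx"],f["cy"]]
def save(n,im): cv2.imwrite(f"pics/{n}.png",im[:,:,::-1])
E
python3 - <<'E'
from h import *
for n in("scene","top"):
    f=env.grab_frame(n); save(n,f["image"]); print(n,f["vfov"],f["cx"],f["cy"],f["k1"],ray(f,320,240))
    import pickle; pickle.dump(f,open(n+".pkl","wb"))
E
```

```text
pics
scene 45.5883593676526 314.8829796204047 232.58741548541136 -0.18656704861157772 (array([0.95730375, 0.7662542 , 1.03803615]), array([-0.32678572, -0.57723188, -0.74850733]))
top 48.403543840728744 318.05560654707165 240.27019452168946 -0.013315225363509995 (array([0.36288443, 0.03482987, 1.40462098]), array([ 0.14106033, -0.00200781, -0.99000579]))
```

View pics/scene.png

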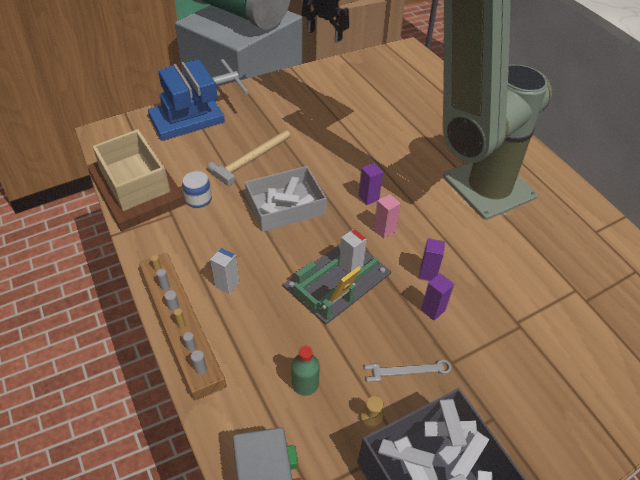

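View pics/top.png

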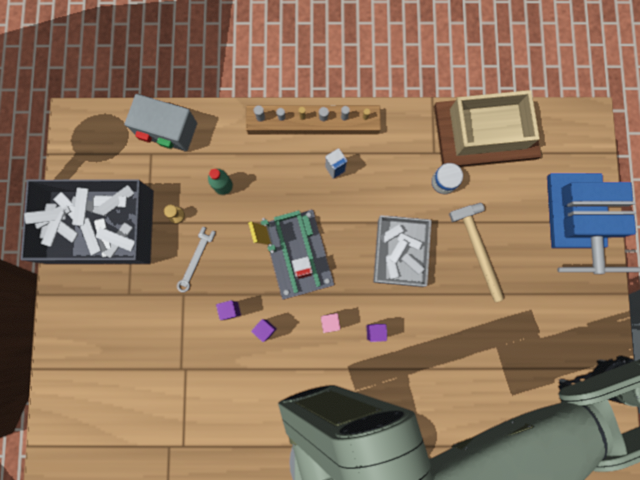

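Scene: the jig is at about (338,280) with the blank standing at (352,252). Top: the jig is at (298,252), the blank with its red strip at (302,266), and the yellow leaf at (258,232).
Could be taken for the blank, top-view pixels: pink (331,322), purple (228,310), (263,330), (377,332), and the blue-faced spare (336,162). I choose the aluminium one with red at (302,266), which stands in the trough. Next a close crop to check it.

```bash
python3 - <<'E'
from h import *
import pickle
a=pickle.load(open("top.pkl","rb"))["image"];b=pickle.load(open("scene.pkl","rb"))["image"]
A=cv2.resize(a[200:305,240:345],(400,400),interpolation=cv2.INTER_CUBIC)
B=cv2.resize(b[222:327,280:395],(438,400),interpolation=cv2.INTER_CUBIC)
save("crop",np.hstack([A,B[:,:400]]))
E
```

```text
(no output)
```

View pics/crop.png

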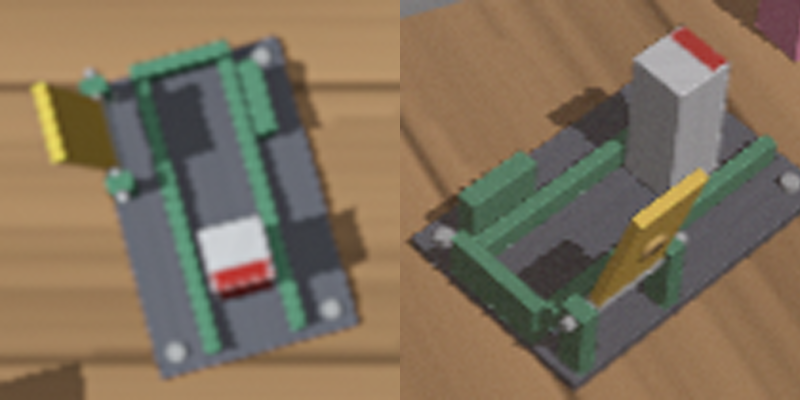

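```bash
cat > fit.py <<'E'
from h import *
import pickle
from scipy.optimize import least_squares
T=pickle.load(open("top.pkl","rb"));S=pickle.load(open("scene.pkl","rb"))
tp=lambda u,v:(T,240+u/3.81-.37,200+v/3.81-.37)
sp=lambda u,v:(S,280+(u-400)/3.81-.37,222+v/3.81-.37)
obs=[(tp(163,378),(-105,70,10)),(tp(277,38),(105,-70,10)),(tp(358,322),(-105,-70,10)),
(sp(575,386),(105,70,10)),(sp(409,240),(105,-70,10))]
def P(p,X):
    c,s=np.cos(p[2]),np.sin(p[2]); X=np.array(X)/1000; return np.array([p[0]+c*X[0]-s*X[1],p[1]+s*X[0]+c*X[1],X[2]])
def r(p): return np.concatenate([proj(o[0],P(p,X))-o[1:] for o,X in obs])
s=least_squares(r,[.45,.05,.25]); p=s.x; print("jig",p,r(p).round(1)); np.save("jig.npy",p)
def J(w): 
    c,s=np.cos(p[2]),np.sin(p[2]); d=w[:2]-p[:2]; return np.array([c*d[0]+s*d[1],-s*d[0]+c*d[1],w[2]])*1000
if __name__=="__main__":
    for q,n in((tp(198,233),'TL'),(tp(262,215),'TR'),(tp(272,268),'BR'),(tp(211,287),'BL'),
           (sp(680,28),'nr'),(sp(633,62),'a'),(sp(685,97),'b'),(sp(729,66),'c')): print(n,J(onplane(*q,.11)).round(1))
    # leaf edge: two-view of corners
    def two(q1,q2):
        A=[];b=[]
        for q in(q1,q2):
            c,d=ray(*q);d/=np.linalg.norm(d);M=np.eye(3)-np.outer(d,d);A.append(M);b.append(M@c)
        return np.linalg.lstsq(np.vstack(A),np.hstack(b),rcond=None)[0]
    for a,b in(((32,87),(632,240)),((60,163),(709,178)),):
        print("leaf",J(two(tp(*a),sp(*b))).round(1))
    for q in((34,85),(56,163)): print(J(onplane(*tp(*q),.157)).round(1))
    for x in(((35,60,57)),(85,60,57),(-50,0,110)): print(x,proj(T,P(p,x)),proj(S,P(p,x)))
E
python3 fit.py
```

```text
jig [0.52641547 0.09196195 0.27524242] [-0.3  0.4 -0.4 -1.2  0.3  0.3 -0.1 -0.1  0.3 -0.4]
TL [-26.3  17.4 110. ]
TR [-26.4 -25.1 110. ]
BR [-60.9 -22.1 110. ]
BL [-61.9  18.6 110. ]
nr [-63.3 -21.  110. ]
a [-24.3 -20.7 110. ]
b [-27.3  17.8 110. ]
c [-62.9  18.5 110. ]
leaf [ 87.5  90.4 149.2]
leaf [ 33.6  88.3 153.4]
[ 85.5  89.9 157. ]
[ 34.4  89.3 157. ]
(35, 60, 57) [270.09998679 244.42679817] [346.52093338 289.18041681]
(85, 60, 57) [264.9946286  225.80631259] [329.76759898 302.13506019]
(-50, 0, 110) [301.07793679 268.16102647] [355.79065234 237.22689699]
```

```bash
cat > mv.py <<'E'
from h import *
from scipy.spatial.transform import Rotation as Ro
import sys
p=np.load("jig.npy")
def W(x,y,z):
    c,s=np.cos(p[2]),np.sin(p[2]);x,y,z=x/1000,y/1000,z/1000
    return np.array([p[0]+c*x-s*y,p[1]+s*x+c*y,z])
def goto(pts,k=0):
    """jig-frame mm targets -> tool-frame cm; turn to tool x along jig yaw+k*90deg"""
    s=env.get_state(); R=Ro.from_quat(s["tcp_rot"]); M=R.as_matrix()
    D=Ro.from_euler('z',p[2]+k*np.pi/2)*Ro.from_euler('x',np.pi)
    print("t",s["time"],"turn",(R.inv()*D).as_rotvec().round(3),"F",np.round(s["wrist_force"],1))
    d=np.array(s["eef_pos"])-[p[0],p[1],0];c,q=np.cos(p[2]),np.sin(p[2]);print("jig pos",(np.array([c*d[0]+q*d[1],-q*d[0]+c*d[1],d[2]])*1000).round(1), "q",np.round(s["joints"],2))
    for x in pts: print(x,(M.T@(W(*x)-s["eef_pos"])*100).round(2))
E
python3 - <<'E'
from mv import *
from fit import J,tp,T
s=env.get_state();print(Ro.from_quat(s["tcp_rot"]).as_matrix().round(2))
for k in(0,1,2,3): goto([(-110,0,231),(-110,0,100)],k)
for u,v in((331,318),(228,306),(263,326),(377,328),(336,157)): print(J(onplane(T,u,v,.1)).round(0))
E
```

```text
jig [0.52641547 0.09196195 0.27524242] [-0.3  0.4 -0.4 -1.2  0.3  0.3 -0.1 -0.1  0.3 -0.4]
[[ 0.91  0.42 -0.  ]
 [ 0.42 -0.91  0.  ]
 [ 0.   -0.   -1.  ]]
t 0.1 turn [-0.002 -0.     0.158] F [ 0.1 -0.  -0.2]
jig pos [-441.4 -512.6  230.2] q [-1.29  0.21  1.54 -0.    1.39 -0.15]
(-110, 0, 231) [ 4.077e+01 -4.543e+01  3.000e-02]
(-110, 0, 100) [ 40.77 -45.4   13.13]
t 0.1 turn [-0.002 -0.002 -1.413] F [ 0.1 -0.  -0.2]
jig pos [-441.4 -512.6  230.2] q [-1.29  0.21  1.54 -0.    1.39 -0.15]
(-110, 0, 231) [ 4.077e+01 -4.543e+01  3.000e-02]
(-110, 0, 100) [ 40.77 -45.4   13.13]
t 0.1 turn [ 0.    -0.003 -2.984] F [ 0.1 -0.  -0.2]
jig pos [-441.4 -512.6  230.2] q [-1.29  0.21  1.54 -0.    1.39 -0.15]
(-110, 0, 231) [ 4.077e+01 -4.543e+01  3.000e-02]
(-110, 0, 100) [ 40.77 -45.4   13.13]
t 0.1 turn [-0.002  0.002  1.728] F [ 0.1 -0.  -0.2]
jig pos [-441.4 -512.6  230.2] q [-1.29  0.21  1.54 -0.    1.39 -0.15]
(-110, 0, 231) [ 4.077e+01 -4.543e+01  3.000e-02]
(-110, 0, 100) [ 40.77 -45.4   13.13]
[-185.  -37.  100.]
[-89. 196. 100.]
[-159.  126.  100.]
[-239. -137.  100.]
[ 198. -160.  100.]
```

arm_command(
  increments=[
    {"tx": 4,"ty": -4.5,"wz": 0.158,"grip": 0},
    {"tx": 8,"ty": -9,"wz": 0.158,"grip": 0},
    {"tx": 12,"ty": -13.5,"wz": 0.158,"grip": 0},
    {"tx": 16,"ty": -18,"wz": 0.158,"grip": 0},
    {"tx": 20,"ty": -22.5,"wz": 0.158,"grip": 0},
    {"tx": 24,"ty": -27,"wz": 0.158,"grip": 0},
    {"tx": 28,"ty": -31.5,"wz": 0.158,"grip": 0},
    {"tx": 32,"ty": -36,"wz": 0.158,"grip": 0},
    {"tx": 36,"ty": -40.5,"wz": 0.158,"grip": 0},
    {"tx": 40,"ty": -45,"wz": 0.158,"grip": 0},
    {"tx": 40.8,"ty": -45.4,"wz": 0.158,"grip": 0},
    {"tx": 40.8,"ty": -45.4,"wz": 0.158,"grip": 0},
  ],
)

```text
schema error: expected keys tx, ty, tz, wx, wy, wz, grip
```

```bash
python3 - <<'E'
from mv import *
goto([(-110,-1,98),(-80,-1,98),(-20,-1,98)])
f=env.grab_frame("wrist");save("w1",f["image"])
E
```

```text
t 0.1 turn [-0.002 -0.     0.158] F [ 0.1 -0.  -0.2]
jig pos [-441.4 -512.6  230.2] q [-1.29  0.21  1.54 -0.    1.39 -0.15]
(-110, -1, 98) [ 40.75 -45.3   13.33]
(-80, -1, 98) [ 43.71 -44.83  13.33]
(-20, -1, 98) [ 49.64 -43.89  13.33]
```

All the keys are required.

arm_command(
  increments=[
    {"tx": 4,"ty": -4.5,"tz": 0,"wx": 0,"wy": 0,"wz": 0.158,"grip": 0},
    {"tx": 8,"ty": -9,"tz": 0,"wx": 0,"wy": 0,"wz": 0.158,"grip": 0},
    {"tx": 12,"ty": -13.5,"tz": 0,"wx": 0,"wy": 0,"wz": 0.158,"grip": 0},
    {"tx": 16,"ty": -18,"tz": 0,"wx": 0,"wy": 0,"wz": 0.158,"grip": 0},
    {"tx": 20,"ty": -22.5,"tz": 0,"wx": 0,"wy": 0,"wz": 0.158,"grip": 0},
    {"tx": 24,"ty": -27,"tz": 0,"wx": 0,"wy": 0,"wz": 0.158,"grip": 0},
    {"tx": 28,"ty": -31.5,"tz": 0,"wx": 0,"wy": 0,"wz": 0.158,"grip": 0},
    {"tx": 32,"ty": -36,"tz": 0,"wx": 0,"wy": 0,"wz": 0.158,"grip": 0},
    {"tx": 36,"ty": -40.5,"tz": 0,"wx": 0,"wy": 0,"wz": 0.158,"grip": 0},
    {"tx": 40,"ty": -45,"tz": 0,"wx": 0,"wy": 0,"wz": 0.158,"grip": 0},
    {"tx": 40.8,"ty": -45.3,"tz": 0,"wx": 0,"wy": 0,"wz": 0.158,"grip": 0},
    {"tx": 40.8,"ty": -45.3,"tz": 0,"wx": 0,"wy": 0,"wz": 0.158,"grip": 0},
  ],
)

```text
time: 1.65
eef_pos: [0.4214, 0.0603, 0.231]
tcp_rot: [0.99, 0.138, -0.001, 0.0]
wrist_force: [-0.4, 0.0, -0.1]
gripper_width: 0.0005
grasp_force: 0.0
```

```bash
python3 - <<'E'
from mv import *
goto([(-110,-1,98),(-80,-1,98),(-20,-1,98)])
E
```

```text
t 1.65 turn [0.    0.001 0.001] F [-0.4  0.  -0.1]
jig pos [-109.6   -1.9  231. ] q [-0.06 -0.12  1.88 -0.    1.38  1.23]
(-110, -1, 98) [-0.02 -0.1  13.3 ]
(-80, -1, 98) [ 2.98 -0.09 13.29]
(-20, -1, 98) [ 8.98 -0.09 13.29]
```

arm_command(
  increments=[
    {"tx": 0,"ty": -0.1,"tz": 5,"wx": 0,"wy": 0,"wz": 0,"grip": 0},
    {"tx": 0,"ty": -0.1,"tz": 10,"wx": 0,"wy": 0,"wz": 0,"grip": 0},
    {"tx": 0,"ty": -0.1,"tz": 13.2,"wx": 0,"wy": 0,"wz": 0,"grip": 0},
    {"tx": 1.5,"ty": -0.1,"tz": 13.2,"wx": 0,"wy": 0,"wz": 0,"grip": 0},
    {"tx": 3,"ty": -0.1,"tz": 13.2,"wx": 0,"wy": 0,"wz": 0,"grip": 0},
    {"tx": 3.5,"ty": -0.1,"tz": 13.2,"wx": 0,"wy": 0,"wz": 0,"grip": 0},
    {"tx": 4,"ty": -0.1,"tz": 13.2,"wx": 0,"wy": 0,"wz": 0,"grip": 0},
    {"tx": 4.5,"ty": -0.1,"tz": 13.2,"wx": 0,"wy": 0,"wz": 0,"grip": 0},
    {"tx": 5,"ty": -0.1,"tz": 13.2,"wx": 0,"wy": 0,"wz": 0,"grip": 0},
  ],
)

```text
time: 2.78
eef_pos: [0.4697, 0.0751, 0.0995]
tcp_rot: [0.991, 0.137, 0.0, 0.0]
wrist_force: [-0.3, -0.9, 1.4]
gripper_width: 0.0001
grasp_force: 0.4
```

```bash
python3 - <<'E'
from mv import *
goto([])
f=env.grab_frame("scene");save("s2",cv2.resize(f["image"][200:340,260:430],(680,560),interpolation=cv2.INTER_CUBIC))
E
```

```text
t 2.775 turn [ 0. -0. -0.] F [-0.3 -0.9  1.4]
jig pos [-59.2  -0.8  99.5] q [-0.02  0.15  1.9   0.    1.08  1.27]
```

View pics/s2.png

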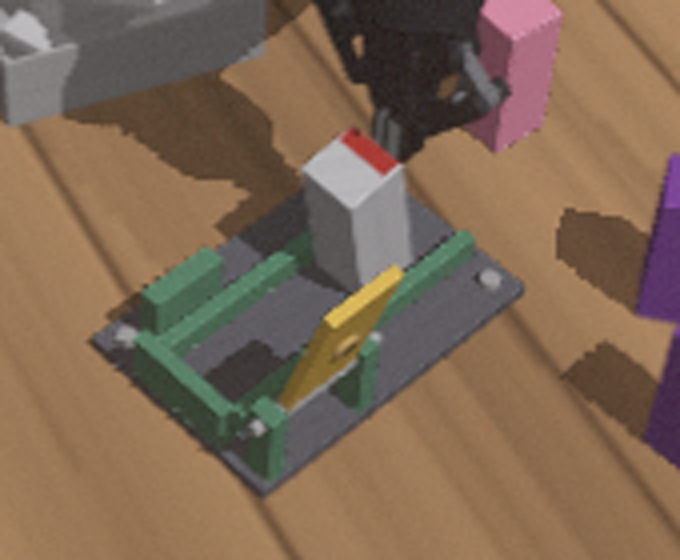

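The fingers touch the red face just below the blank's top (crop (370,150)), and the blank is starting to lean. I'll go on slowly.

arm_command(
  increments=[
    {"tx": 0.5,"ty": 0,"tz": 0,"wx": 0,"wy": 0,"wz": 0,"grip": 0},
    {"tx": 1,"ty": 0,"tz": 0,"wx": 0,"wy": 0,"wz": 0,"grip": 0},
    {"tx": 1.5,"ty": 0,"tz": 0,"wx": 0,"wy": 0,"wz": 0,"grip": 0},
    {"tx": 2,"ty": 0,"tz": 0,"wx": 0,"wy": 0,"wz": 0,"grip": 0},
    {"tx": 2.5,"ty": 0,"tz": 0,"wx": 0,"wy": 0,"wz": 0,"grip": 0},
    {"tx": 3,"ty": 0,"tz": 0,"wx": 0,"wy": 0,"wz": 0,"grip": 0},
    {"tx": 3,"ty": 0,"tz": 0,"wx": 0,"wy": 0,"wz": 0,"grip": 0},
    {"tx": 3,"ty": 0,"tz": 0,"wx": 0,"wy": 0,"wz": 0,"grip": 0},
    {"tx": 3,"ty": 0,"tz": 0,"wx": 0,"wy": 0,"wz": 0,"grip": 0},
  ],
)

```text
time: 3.95
eef_pos: [0.498, 0.083, 0.0992]
tcp_rot: [0.991, 0.137, -0.0, -0.0]
wrist_force: [-0.2, -1.1, -0.2]
gripper_width: -0.0001
grasp_force: 0.0
```

```bash
python3 - <<'E'
from mv import *
goto([(-75,0,100),(-75,0,34),(-40,0,34)])
f=env.grab_frame("scene");save("s3",cv2.resize(f["image"][200:340,260:430],(680,560),interpolation=cv2.INTER_CUBIC))
E
```

```text
t 3.95 turn [-0.  0. -0.] F [-0.2 -1.1 -0.2]
jig pos [-29.7  -0.9  99.2] q [-0.01  0.21  1.83 -0.    1.1   1.29]
(-75, 0, 100) [-4.53 -0.09 -0.08]
(-75, 0, 34) [-4.52 -0.09  6.52]
(-40, 0, 34) [-1.02 -0.09  6.52]
```

View pics/s3.png

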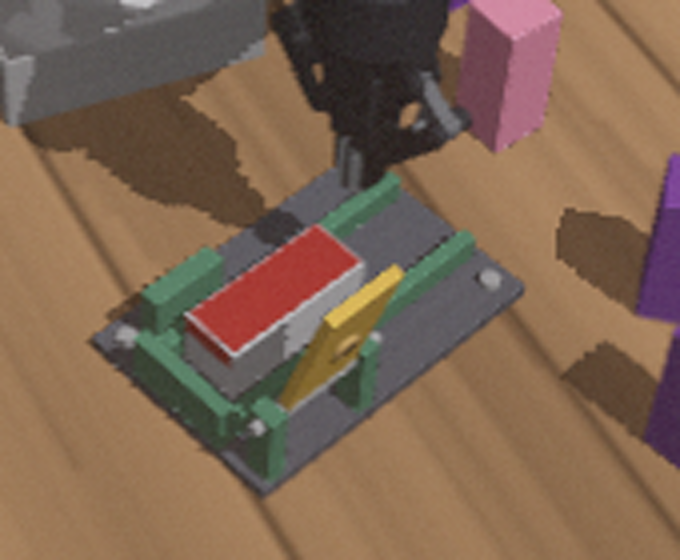

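The blank lies in the trough with its red face up; the red corners are at about (320,225), (362,263), (187,317) and (232,357) in the crop. Next I back off and go down behind it.

arm_command(
  increments=[
    {"tx": -4.5,"ty": -0.1,"tz": 0,"wx": 0,"wy": 0,"wz": 0,"grip": 0},
    {"tx": -4.5,"ty": -0.1,"tz": 3,"wx": 0,"wy": 0,"wz": 0,"grip": 0},
    {"tx": -4.5,"ty": -0.1,"tz": 6.5,"wx": 0,"wy": 0,"wz": 0,"grip": 0},
    {"tx": -4.5,"ty": -0.1,"tz": 6.5,"wx": 0,"wy": 0,"wz": 0,"grip": 0},
  ],
)

```text
time: 4.5
eef_pos: [0.4516, 0.0718, 0.0321]
tcp_rot: [0.991, 0.137, -0.003, -0.001]
wrist_force: [0.2, 0.3, 0.6]
gripper_width: -0.0001
grasp_force: 0.0
```

```bash
python3 - <<'E'
from mv import *
from fit import J,S
for u,v in((320,225),(362,263),(187,317),(232,357)): print(J(onplane(S,260+u/4-.4,200+v/4-.4,.05)).round(1))
goto([(-35,0,34),(-16,0,34)])
E
```

```text
jig [0.52641547 0.09196195 0.27524242] [-0.3  0.4 -0.4 -1.2  0.3  0.3 -0.1 -0.1  0.3 -0.4]
[-24.1 -19.8  50. ]
[-21.9  15.6  50. ]
[ 75.8 -22.3  50. ]
[76.3 13.9 50. ]
t 4.5 turn [-0.002  0.006 -0.001] F [0.2 0.3 0.6]
jig pos [-77.5   0.9  32.1] q [-0.03  0.24  1.98 -0.    0.93  1.26]
(-35, 0, 34) [ 4.25  0.09 -0.21]
(-16, 0, 34) [ 6.15  0.09 -0.23]
```

arm_command(
  increments=[
    {"tx": 1.5,"ty": 0.1,"tz": 0,"wx": 0,"wy": 0,"wz": 0,"grip": 0},
    {"tx": 3,"ty": 0.2,"tz": 0,"wx": 0,"wy": 0,"wz": 0,"grip": 0},
    {"tx": 3.8,"ty": 0.2,"tz": 0,"wx": 0,"wy": 0,"wz": 0,"grip": 0},
    {"tx": 4.2,"ty": 0.2,"tz": 0,"wx": 0,"wy": 0,"wz": 0,"grip": 0},
    {"tx": 4.6,"ty": 0.2,"tz": 0,"wx": 0,"wy": 0,"wz": 0,"grip": 0},
    {"tx": 5,"ty": 0.2,"tz": 0,"wx": 0,"wy": 0,"wz": 0,"grip": 0},
    {"tx": 5.4,"ty": 0.2,"tz": 0,"wx": 0,"wy": 0,"wz": 0,"grip": 0},
    {"tx": 5.4,"ty": 0.2,"tz": 0,"wx": 0,"wy": 0,"wz": 0,"grip": 0},
  ],
)

```text
time: 5.5
eef_pos: [0.5058, 0.0844, 0.0341]
tcp_rot: [0.991, 0.137, -0.002, -0.0]
wrist_force: [-4.6, -1.4, 3.0]
gripper_width: 0.0003
grasp_force: 2.5
```

```bash
python3 - <<'E'
from mv import *
goto([(-16,-1,34)])
E
```

```text
t 5.5 turn [-0.001  0.004 -0.   ] F [-4.6 -1.4  3. ]
jig pos [-21.9  -1.6  34.1] q [-0.    0.34  1.84 -0.    0.97  1.29]
(-16, -1, 34) [ 0.59 -0.06  0.  ]
```

arm_command(
  increments=[
    {"tx": 0.2,"ty": 0,"tz": 0,"wx": 0,"wy": 0,"wz": 0,"grip": 0},
    {"tx": 0.4,"ty": 0,"tz": 0,"wx": 0,"wy": 0,"wz": 0,"grip": 0},
    {"tx": 0.5,"ty": 0,"tz": 0,"wx": 0,"wy": 0,"wz": 0,"grip": 0},
    {"tx": 0.5,"ty": 0,"tz": 0,"wx": 0,"wy": 0,"wz": 0,"grip": 0},
  ],
)

```text
time: 6.0
eef_pos: [0.5105, 0.0857, 0.0341]
tcp_rot: [0.991, 0.137, -0.002, -0.0]
wrist_force: [-5.4, -2.1, 4.1]
gripper_width: 0.0001
grasp_force: 2.8
```

```bash
python3 - <<'E'
from mv import *
goto([(-16,-1,34)])
E
```

```text
t 6.0 turn [-0.001  0.004 -0.   ] F [-5.4 -2.1  4.1]
jig pos [-17.1  -1.7  34.1] q [-0.    0.34  1.83 -0.    0.97  1.3 ]
(-16, -1, 34) [ 0.11 -0.07  0.01]
```

arm_command(
  increments=[
    {"tx": 0.1,"ty": 0,"tz": 0,"wx": 0,"wy": 0,"wz": 0,"grip": 0},
    {"tx": 0.2,"ty": 0,"tz": 0,"wx": 0,"wy": 0,"wz": 0,"grip": 0},
    {"tx": 0.3,"ty": 0,"tz": 0,"wx": 0,"wy": 0,"wz": 0,"grip": 0},
    {"tx": 0.3,"ty": 0,"tz": 0,"wx": 0,"wy": 0,"wz": 0,"grip": 0},
  ],
)

```text
time: 6.5
eef_pos: [0.5111, 0.086, 0.034]
tcp_rot: [0.991, 0.137, -0.005, 0.0]
wrist_force: [-11.2, -4.0, 10.1]
gripper_width: -0.0
grasp_force: 5.9
```

```bash
python3 - <<'E'
from mv import *
goto([(-16,-1,34)])
E
```

```text
t 6.5 turn [-0.001  0.009  0.   ] F [-11.2  -4.   10.1]
jig pos [-16.3  -1.6  34. ] q [ 0.    0.35  1.82 -0.    0.98  1.3 ]
(-16, -1, 34) [ 0.03 -0.06  0.  ]
```

arm_command(
  increments=[
    {"tx": 0.2,"ty": 0,"tz": 0,"wx": 0,"wy": 0,"wz": 0,"grip": 0},
    {"tx": 0.4,"ty": 0,"tz": 0,"wx": 0,"wy": 0,"wz": 0,"grip": 0},
    {"tx": 0.4,"ty": 0,"tz": 0,"wx": 0,"wy": 0,"wz": 0,"grip": 0},
  ],
)

```text
time: 6.88
eef_pos: [0.5112, 0.086, 0.0335]
tcp_rot: [0.99, 0.138, -0.009, 0.001]
wrist_force: [-19.2, -7.7, 18.0]
gripper_width: -0.0
grasp_force: 10.6
```

```bash
python3 - <<'E'
from mv import *
goto([(-16,-1,34),(-40,0,34)])
E
```

```text
t 6.875 turn [-0.001  0.018  0.001] F [-19.2  -7.7  18. ]
jig pos [-16.3  -1.6  33.5] q [ 0.    0.35  1.82 -0.    0.99  1.3 ]
(-16, -1, 34) [ 0.03 -0.06 -0.05]
(-40, 0, 34) [-2.37 -0.16 -0.01]
```

The blank hasn't moved under about 20 N, so it is home. Now I retreat and rise.

arm_command(
  increments=[
    {"tx": -2,"ty": 0,"tz": 0,"wx": 0,"wy": 0,"wz": 0,"grip": 0},
    {"tx": -4,"ty": 0,"tz": 0,"wx": 0,"wy": 0,"wz": 0,"grip": 0},
    {"tx": -4,"ty": 0,"tz": -6,"wx": 0,"wy": 0,"wz": 0,"grip": 0},
    {"tx": -4,"ty": 0,"tz": -12,"wx": 0,"wy": 0,"wz": 0,"grip": 0},
    {"tx": -4,"ty": 0,"tz": -18,"wx": 0,"wy": 0,"wz": 0,"grip": 0},
    {"tx": -4,"ty": 0,"tz": -20,"wx": 0,"wy": 0,"wz": 0,"grip": 0},
    {"tx": -4,"ty": 0,"tz": -20,"wx": 0,"wy": 0,"wz": 0,"grip": 0},
  ],
)

```text
time: 7.75
eef_pos: [0.4825, 0.0771, 0.2371]
tcp_rot: [0.991, 0.137, 0.004, 0.0]
wrist_force: [-0.5, 0.6, -0.6]
gripper_width: 0.0
grasp_force: 0.0
```

```bash
python3 - <<'E'
from mv import *
goto([(60,150,230),(60,150,125),(60,112,125)])
f=env.grab_frame("scene");save("s4",cv2.resize(f["image"][200:340,260:430],(680,560),interpolation=cv2.INTER_CUBIC))
E
```

```text
t 7.75 turn [ 0.002 -0.007 -0.   ] F [-0.5  0.6 -0.6]
jig pos [-46.3  -2.4 237.1] q [-0.02  0.01  1.75  0.    1.38  1.28]
(60, 150, 230) [ 10.62 -15.24   0.76]
(60, 150, 125) [ 10.54 -15.26  11.26]
(60, 112, 125) [ 10.54 -11.46  11.26]
```

View pics/s4.png

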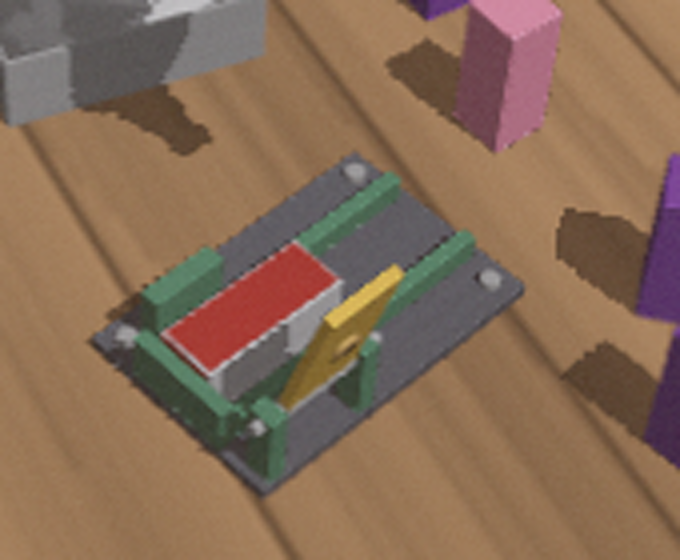

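The blank is home against the stop, its end at crop (165,335)–(213,375) and the red face up. The leaf is untouched. Now I go behind the leaf.

arm_command(
  increments=[
    {"tx": 4,"ty": -5,"tz": 0,"wx": 0,"wy": 0,"wz": 0,"grip": 0},
    {"tx": 7,"ty": -10,"tz": 0,"wx": 0,"wy": 0,"wz": 0,"grip": 0},
    {"tx": 10.6,"ty": -15.2,"tz": 0,"wx": 0,"wy": 0,"wz": 0,"grip": 0},
    {"tx": 10.6,"ty": -15.2,"tz": 0,"wx": 0,"wy": 0,"wz": 0,"grip": 0},
    {"tx": 10.6,"ty": -15.2,"tz": 5,"wx": 0,"wy": 0,"wz": 0,"grip": 0},
    {"tx": 10.6,"ty": -15.2,"tz": 10,"wx": 0,"wy": 0,"wz": 0,"grip": 0},
    {"tx": 10.6,"ty": -15.2,"tz": 11.2,"wx": 0,"wy": 0,"wz": 0,"grip": 0},
    {"tx": 10.6,"ty": -15.2,"tz": 11.2,"wx": 0,"wy": 0,"wz": 0,"grip": 0},
  ],
)

```text
time: 8.8
eef_pos: [0.5402, 0.2511, 0.1212]
tcp_rot: [0.991, 0.137, -0.001, 0.0]
wrist_force: [-0.1, -0.3, 0.6]
gripper_width: -0.0003
grasp_force: 0.0
```

```bash
python3 - <<'E'
from mv import *
# path of TCP: fingertip corner (half-width h) on the leaf's outer face at radius r
h,r=14.5,75
pts=[(60,110,125)]
for a in np.radians([90,80,70,60,50,40,30,20,10,0]):
    pts.append((60,60-r*np.cos(a)+4*np.sin(a)+h,57+r*np.sin(a)+4*np.cos(a)))
goto([tuple(np.round(q,1)) for q in pts])
E
```

```text
t 8.8 turn [ 0.     0.003 -0.001] F [-0.1 -0.3  0.6]
jig pos [ 56.5 149.4 121.2] q [ 0.29  0.36  1.59 -0.    1.2   1.59]
(np.int64(60), np.int64(110), np.int64(125)) [ 0.35  3.94 -0.38]
(np.float64(60.0), np.float64(78.5), np.float64(132.0)) [ 0.35  7.09 -1.08]
(np.float64(60.0), np.float64(65.4), np.float64(131.6)) [ 0.35  8.4  -1.04]
(np.float64(60.0), np.float64(52.6), np.float64(128.8)) [ 0.36  9.68 -0.76]
(np.float64(60.0), np.float64(40.5), np.float64(124.0)) [ 0.36 10.89 -0.28]
(np.float64(60.0), np.float64(29.4), np.float64(117.0)) [ 0.36 12.    0.42]
(np.float64(60.0), np.float64(19.6), np.float64(108.3)) [ 0.37 12.98  1.29]
(np.float64(60.0), np.float64(11.5), np.float64(98.0)) [ 0.37 13.79  2.32]
(np.float64(60.0), np.float64(5.4), np.float64(86.4)) [ 0.37 14.4   3.48]
(np.float64(60.0), np.float64(1.3), np.float64(74.0)) [ 0.38 14.81  4.72]
(np.float64(60.0), np.float64(-0.5), np.float64(61.0)) [ 0.38 14.99  6.02]
```

arm_command(
  increments=[
    {"tx": 0.2,"ty": 2,"tz": 0,"wx": 0,"wy": 0,"wz": 0,"grip": 0},
    {"tx": 0.2,"ty": 3.9,"tz": -0.4,"wx": 0,"wy": 0,"wz": 0,"grip": 0},
    {"tx": 0.2,"ty": 4.9,"tz": -0.7,"wx": 0,"wy": 0,"wz": 0,"grip": 0},
    {"tx": 0.2,"ty": 6,"tz": -1,"wx": 0,"wy": 0,"wz": 0,"grip": 0},
    {"tx": 0.2,"ty": 7.1,"tz": -1.1,"wx": 0,"wy": 0,"wz": 0,"grip": 0},
    {"tx": 0.2,"ty": 8.4,"tz": -1,"wx": 0,"wy": 0,"wz": 0,"grip": 0},
    {"tx": 0.2,"ty": 9.7,"tz": -0.8,"wx": 0,"wy": 0,"wz": 0,"grip": 0},
    {"tx": 0.2,"ty": 10.9,"tz": -0.3,"wx": 0,"wy": 0,"wz": 0,"grip": 0},
    {"tx": 0.2,"ty": 12,"tz": 0.4,"wx": 0,"wy": 0,"wz": 0,"grip": 0},
    {"tx": 0.2,"ty": 13,"tz": 1.3,"wx": 0,"wy": 0,"wz": 0,"grip": 0},
    {"tx": 0.2,"ty": 13,"tz": 1.3,"wx": 0,"wy": 0,"wz": 0,"grip": 0},
  ],
)

```text
time: 10.18
eef_pos: [0.5773, 0.1263, 0.1076]
tcp_rot: [0.991, 0.136, -0.002, 0.0]
wrist_force: [-0.6, 0.3, -0.2]
gripper_width: -0.0002
grasp_force: 0.0
```

```bash
python3 - <<'E'
from mv import *
goto([(60,11,98),(60,3,86),(60,-3,74),(60,-6,61)])
f=env.grab_frame("scene");save("s5",cv2.resize(f["image"][180:340,230:430],(700,560),interpolation=cv2.INTER_CUBIC))
E
```

```text
t 10.175 turn [-0.     0.003 -0.002] F [-0.6  0.3 -0.2]
jig pos [ 58.3  19.2 107.6] q [ 0.07  0.37  1.61 -0.    1.17  1.37]
(60, 11, 98) [0.18 0.82 0.95]
(60, 3, 86) [0.18 1.62 2.15]
(60, -3, 74) [0.19 2.22 3.35]
(60, -6, 61) [0.19 2.52 4.65]
```

View pics/s5.png

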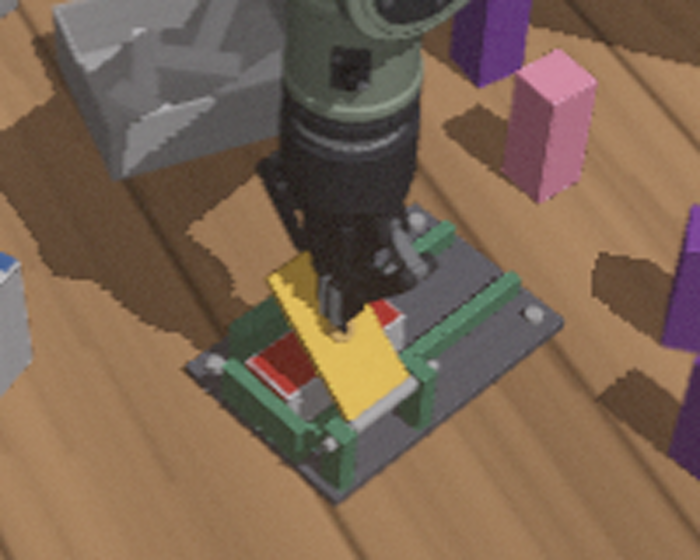

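The leaf is over at about 40°, the fingertip on its outer face at (345,325), and the blank still home. I keep pressing it down.

arm_command(
  increments=[
    {"tx": 0.2,"ty": 0.8,"tz": 0.9,"wx": 0,"wy": 0,"wz": 0,"grip": 0},
    {"tx": 0.2,"ty": 1.6,"tz": 2.1,"wx": 0,"wy": 0,"wz": 0,"grip": 0},
    {"tx": 0.2,"ty": 2.2,"tz": 3.3,"wx": 0,"wy": 0,"wz": 0,"grip": 0},
    {"tx": 0.2,"ty": 2.5,"tz": 4,"wx": 0,"wy": 0,"wz": 0,"grip": 0},
    {"tx": 0.2,"ty": 2.5,"tz": 4.4,"wx": 0,"wy": 0,"wz": 0,"grip": 0},
    {"tx": 0.2,"ty": 2.5,"tz": 4.7,"wx": 0,"wy": 0,"wz": 0,"grip": 0},
    {"tx": 0.2,"ty": 2.5,"tz": 4.7,"wx": 0,"wy": 0,"wz": 0,"grip": 0},
  ],
)

```text
time: 11.1
eef_pos: [0.5869, 0.104, 0.0621]
tcp_rot: [0.991, 0.137, -0.0, -0.0]
wrist_force: [0.5, 0.8, 0.2]
gripper_width: 0.0001
grasp_force: 0.0
```

```bash
python3 - <<'E'
from mv import *
goto([(60,-6,59)])
E
```

```text
t 11.1 turn [-0.  0. -0.] F [0.5 0.8 0.2]
jig pos [61.4 -4.9 62.1] q [0.03 0.44 1.62 0.   1.08 1.33]
(60, -6, 59) [-0.14  0.11  0.31]
```

arm_command(
  increments=[
    {"tx": 0,"ty": 0,"tz": 0.1,"wx": 0,"wy": 0,"wz": 0,"grip": 0},
    {"tx": 0,"ty": 0,"tz": 0.2,"wx": 0,"wy": 0,"wz": 0,"grip": 0},
    {"tx": 0,"ty": 0,"tz": 0.4,"wx": 0,"wy": 0,"wz": 0,"grip": 0},
    {"tx": 0,"ty": 0,"tz": 0.4,"wx": 0,"wy": 0,"wz": 0,"grip": 0},
  ],
)

```text
time: 11.6
eef_pos: [0.5872, 0.104, 0.0609]
tcp_rot: [0.991, 0.137, 0.0, 0.0]
wrist_force: [-5.5, -1.1, 12.7]
gripper_width: 0.0
grasp_force: 6.7
```

```bash
python3 - <<'E'
from mv import *
goto([(60,-6,59)])
E
```

```text
t 11.6 turn [ 0. -0. -0.] F [-5.5 -1.1 12.7]
jig pos [61.8 -4.9 60.9] q [ 0.03  0.44  1.62 -0.    1.08  1.33]
(60, -6, 59) [-0.18  0.11  0.19]
```

Stopped at 60.9 mm with the force rising; the shut leaf's top is at 61 mm. One more press, then I lift straight off and clear.

arm_command(
  increments=[
    {"tx": 0,"ty": 0,"tz": 0.3,"wx": 0,"wy": 0,"wz": 0,"grip": 0},
    {"tx": 0,"ty": 0,"tz": 0.3,"wx": 0,"wy": 0,"wz": 0,"grip": 0},
    {"tx": 0,"ty": 0,"tz": -2,"wx": 0,"wy": 0,"wz": 0,"grip": 0},
    {"tx": 0,"ty": 0,"tz": -7,"wx": 0,"wy": 0,"wz": 0,"grip": 0},
    {"tx": 0,"ty": 0,"tz": -13,"wx": 0,"wy": 0,"wz": 0,"grip": 0},
    {"tx": -6,"ty": 0,"tz": -17,"wx": 0,"wy": 0,"wz": 0,"grip": 0},
    {"tx": -12,"ty": 0,"tz": -17,"wx": 0,"wy": 0,"wz": 0,"grip": 0},
    {"tx": -12,"ty": 0,"tz": -17,"wx": 0,"wy": 0,"wz": 0,"grip": 0},
    {"tx": -12,"ty": 0,"tz": -17,"wx": 0,"wy": 0,"wz": 0,"grip": 0},
  ],
)

```text
time: 12.72
eef_pos: [0.4716, 0.0713, 0.2287]
tcp_rot: [0.991, 0.137, 0.001, 0.0]
wrist_force: [0.5, 0.3, -0.5]
gripper_width: 0.0001
grasp_force: 0.0
```

```bash
python3 - <<'E'
from mv import *
goto([])
f=env.grab_frame("scene");save("s6",cv2.resize(f["image"][180:340,230:430],(700,560),interpolation=cv2.INTER_CUBIC))
E
```

```text
t 12.725 turn [ 0.    -0.002 -0.001] F [ 0.5  0.3 -0.5]
jig pos [-58.3  -5.  228.7] q [-0.03 -0.    1.78  0.    1.37  1.26]
```

View pics/s6.png

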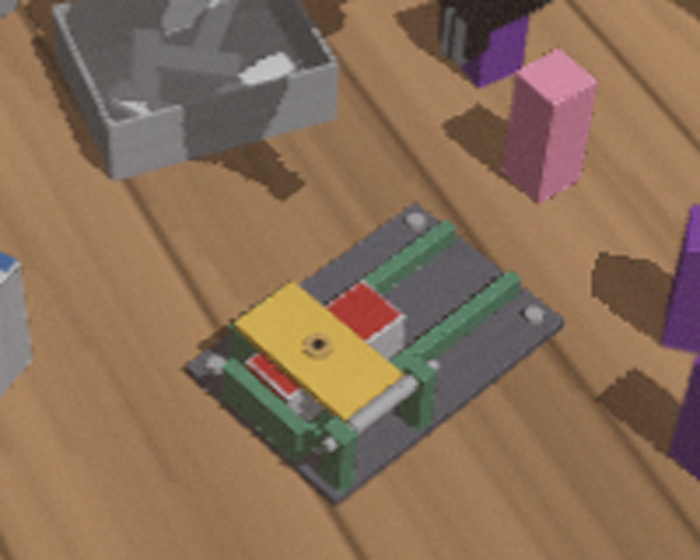

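The leaf lies flat and shut at (320,348). The blank's near corners at (365,285) and (403,318) match the home picture. Handing in.

```bash
python3 -c "
from cell import env
print(env.close_job())"
```

```text
the job is handed in; nothing more can be done
None
```

The job is handed in after about 13 s of robot time: the blank lies red face up, home against the end stop, and the leaf was then pushed fully shut; I saw nothing else move.

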